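# Turn the hook board over and hook it on the raised bench

## Robot

A 6-joint arm with a two-finger parallel gripper is mounted at the origin on a cart in front of the work surface, level with it; the furniture and walls round the work are solid. World frame = base frame: x ahead of the robot, y to its left, z up, the work surface at z = 0. Lengths are in m, angles in rad, forces in N, time in s.
With the tool pointing down it reaches from about 0.3 to 0.95 m from the base axis. Payload 3.1 kg.
Tool frame: the origin (TCP) lies at the very end of the fingers, on their centre line; the grasp point (between the pads) lies 19 mm behind it (manip.hold_point_z is the z of the grasp point in the tool frame, in m); z points along the fingers, y is the line along which they close (so a half turn about z gives the same grasp; the last joint's range is limited). The gripper opens to 85 mm and grips with 20 to 120 N. Pads are 22 mm wide; open, the fingers measure 114 mm over their backs; the gripper's body (76 mm by 85 mm) begins 54 mm behind the grasp point. The pads swing forward as they close: fully open they stand 13 mm farther back than shut.
Start: joints at [1.274, 0.308, 1.634, -0, 1.2, -0.07], TCP at [0.141, 0.609, 0.231] pointing down, gripper open.
Joint ranges: [-3.06, 3.06], [-0.79, 1.96], [0.05, 2.63], [-1.19, 4.34], [0.05, 2.64], [-2.94, 2.94]. Speed limits (rad/s): [2.79, 2.79, 3.14, 3.14, 3.14, 3.14].

## Interface

Orientations are given as a 3x3 rotation matrix whose columns are the frame's x, y, z axes.
In Python, from rig import readout, viewer, manip gives the robot as it stands.
- The arm moves only by the tool drive_tool, never from a script. Its argument "series" is a list of rows, each a list of 5 numbers: the opening, from 0 (shut) to 1 (fully open), then the shift along the tool's x, y, z in cm, then the turn about the tool's z in rad. In form: [[jaw, x, y, z, turn], ...]. A call has 1 to 20 rows; each row is the pose to reach, as a shift and turn from the pose commanded when the call began, along the tool's axes at that moment; what a row does not reach only later rows make up. A row lasts 1/8 s, in which the tool goes at most 62.5 mm and 10.7 degrees, less where a joint would pass 70% of its speed; a pose out of reach is approached as far as the arm can. A call with a gripper value outside its range is refused whole. The fingers move at their own pace and stop on an object; "squeeze" is the grip in N (left out, the last holds). Time passes only in rows, so rows that repeat a pose let the fingers close. It gives the time, the measured TCP pose, the force, the opening and the grip force at its end, in the units of the state.
- readout.read_state(): the state, without advancing time (a new reading comes with each control period).
- viewer.capture(name): name is "scene" or "top" or "wrist"; returns the picture (400x640x3 uint8, blue, green, red); there is no depth.
- viewer.get_calibration(name): a dict with "fx", "fy", "cx", "cy" (pixels), "k1" (the pictures are not rectified: a ray, as slopes to the right and down, at radius r is drawn at 1 + k1 r^2 times it, then the intrinsics apply), "camera_from_world" (4x4, takes a point from world to camera coordinates). Camera axes: x right, y down, z forward; pixel columns grow to the right and rows downward; lengths in m; the calibration is good to about 2 mm. A picture is of the moment at which its call begins: read the wrist's pose just before it. get_calibration takes no time and is no camera call; for the wrist camera it gives the pose at the moment of the call.
- manip.close_job(): hands the job in; it is judged then, once.
The state is a dict: "time_s": time; "joints": joint angles; "dq": joint speeds; "joint_efforts": joint torques, N m; "tool_pos": TCP position; "eef_rot": TCP orientation; "wrist_force": force on the tool from outside, world axes, zero at the start; "ft_torque": the same for the moment, N m; "grip_width": finger opening in m; "gripper_force": force on a finger pad.
Only numpy, scipy, OpenCV 4.12 (cv2) and the standard library are available. Lean on these libraries where they do the work, as an engineer would, in place of code of your own. Each camera call takes 0.05 s, during which the arm holds its last target. There are 200 camera calls.

## Task

The wooden hook board lies upside down, lip up, on the small raised bench. Slide it lip first a good bit past the front edge of the raised bench so that you can get under it, turn it over, set it down gently without letting it slap or fall, and push it home so that it lies flat, cutting face up, with its lip hooked squarely against that front edge. Leave the paste pot and the coffee mug standing where they are.

Things in the scene. Friction and masses are not known exactly. Their poses are not given: they have to be found in the camera images.
- stand: Small raised bench of brown wood, fixed: flat top 180 mm deep (its x), 250 mm wide (its y), 24 mm thick, its surface 90 mm above the workbench; open beneath but for leg boards at y = +-90 mm (x -70 to 70) and a rear stretcher. Origin: centre of its underside, on the workbench; x points away from the robot, square to the front edge (at x = -90 mm); z up. Yaw within 0.22 rad.
- stand_edge (a point): Middle of the raised bench's top front edge (the edge nearest the robot). Axes as stand.
- board: Hook board of pale wood, loose, about 0.3 kg: slab 150 mm (its x) by 180 mm (y) by 10 mm, with a lip 18 mm deep, 12 mm high along one 180 mm edge, on one face (x -75 to -57, z 10 to 22 mm), so that edge is 22 mm thick. Origin: centre of the plain cutting face; z points through the slab to the lipped face: up at the start, down when turned over.
- lip_outer (a point): Middle of the outer face of the lipped edge: (-75, 0, 11) mm in the board's frame, same axes. At the start the board lies lip up on the raised bench, this face towards the robot and 15 to 28 mm behind the front edge, yaw within 0.12 rad of the raised bench's. At the end the lip is underneath, in front of the front edge.
- lip_left (a point): Point on the inner face of the lip, at its rim: (-57, 80, 22) mm in the board's frame. Axes as board.
- lip_right (a point): Point on the inner face of the lip, at its rim: (-57, -80, 22) mm in the board's frame. Axes as board.
- glue_pot: Bystander: stoneware paste pot, 72 mm wide, 65 mm high, loose, on the workbench right of the raised bench. Origin: centre of its underside, z up.
- coffee_mug: Bystander: blue coffee mug, 96 mm high, loose, on the workbench at the far left. Origin: centre of its underside, z up.

How it is judged:
On the way:
1. the board, still lying flat, lip up, has been slid at least 25 mm past the front edge of the raised bench (x of lip_outer in the frame of stand below -0.115 m and angle between board's own z axis and vertical below 0.15 rad and height (world z) of board between 0.085 and 0.1 m), for 0.2 s.
At the end, for the whole second after the job is handed in: The board lies turned over and flat (within 0.08 rad) on the raised bench, its plain face up 100 mm above the workbench (+-5 mm); the lip hangs in front of the front edge with its inner face within 6 mm of it at both ends; the board is within 60 mm sideways of the raised bench's middle, at rest (angle between board's own z axis and vertical above 3.06 rad and height (world z) of board between 0.095 and 0.105 m and x of lip_left in the frame of stand between -0.096 and -0.086 m and x of lip_right in the frame of stand between -0.096 and -0.086 m and y of board in the frame of stand between -0.06 and 0.06 m and linear speed of board below 0.02 m/s and angular speed of board below 0.1 rad/s); the robot touches nothing.
It fails at once if the board falls off the raised bench (height (world z) of lip_outer below 0.045 m).
It fails at once if the board is dropped or slaps down: it moves faster than 0.7 m/s while the fingers do not touch it (linear speed of board above 0.7 m/s and contact force between the fingers and board below 0.05 N).
It fails at once if the paste pot is shifted by more than 40 mm or tipped (distance of glue_pot from where it was at the start of the episode above 0.04 m or angle between glue_pot's own z axis and vertical above 0.4 rad).
It fails at once if the coffee mug is shifted by more than 40 mm or tipped (distance of coffee_mug from where it was at the start of the episode above 0.04 m or angle between coffee_mug's own z axis and vertical above 0.4 rad).
It also fails if it takes over 72 s, if anything falls off the work surface, if the arm or the gripper's body presses on something with over 40 N, if the wrist force passes 120 N, or if a joint passes its speed limit or range.

## Working session

There is one attempt and no reset: what is moved stays moved. The work goes in short steps, Python scripts to look and compute and a tool call to move; the robot and the scene stay as the last step left them, time stands still between calls to the robot, and variables do not carry over. Pictures are saved under pics/ and viewed, at most 10 in all, crops included, and the job is handed in when it is done.

Besides the shell and the picture viewer there is one more tool, called after "Emit:" as a command line: name --pt "numbers of a row" for each row, then --argument value for the rest. drive_tool: Moves the arm, as the interface text tells. Its arguments: {"type":"object","properties":{"series":{"type":"array","items":{"type":"array","items":{"type":"number"}}},"squeeze":{"type":"number"}},"required":["series"]}

```bash
mkdir -p pics; python3 - <<'E'
from rig import readout, viewer, manip
import cv2,numpy as np
s=readout.read_state();print(s['tool_pos'],np.round(s['eef_rot'],3),s['time_s'],manip.hold_point_z)
a=viewer.capture("scene");b=viewer.capture("top")
cv2.imwrite("pics/scene0.png",a);cv2.imwrite("pics/top0.png",b)
for n in("scene","top"):
  c=viewer.get_calibration(n);print({k:np.round(v,3).tolist() for k,v in c.items()})
E
```

```text
[0.14034104 0.6081803  0.23001424] [[-0.974  0.225 -0.001]
 [ 0.225  0.974 -0.002]
 [ 0.    -0.002 -1.   ]] 0.0 -0.0187
{'fx': 403.069, 'fy': 403.069, 'cx': 326.646, 'cy': 194.68, 'k1': -0.035, 'camera_from_world': [[0.732, -0.682, 0.003, -0.348], [-0.374, -0.405, -0.834, 0.347], [0.57, 0.609, -0.552, 0.93], [0.0, 0.0, 0.0, 1.0]]}
{'fx': 433.766, 'fy': 433.766, 'cx': 322.667, 'cy': 195.877, 'k1': -0.09, 'camera_from_world': [[0.098, -0.995, 0.01, 0.06], [-0.899, -0.093, -0.427, 0.596], [0.426, 0.032, -0.904, 1.19], [0.0, 0.0, 0.0, 1.0]]}
```

```bash
ls; cat *.md 2>/dev/null | head -50
```

```text
pics
```

View pics/top0.png

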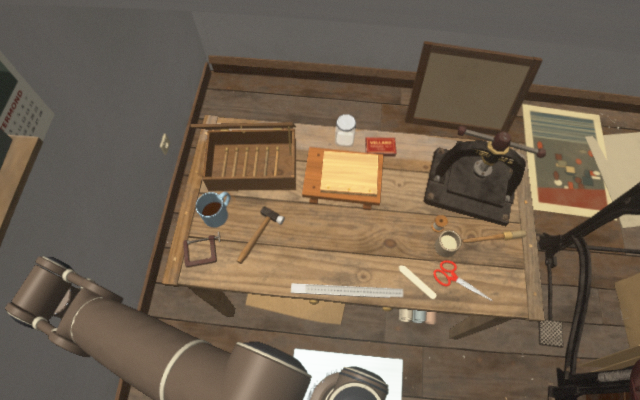

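View pics/scene0.png

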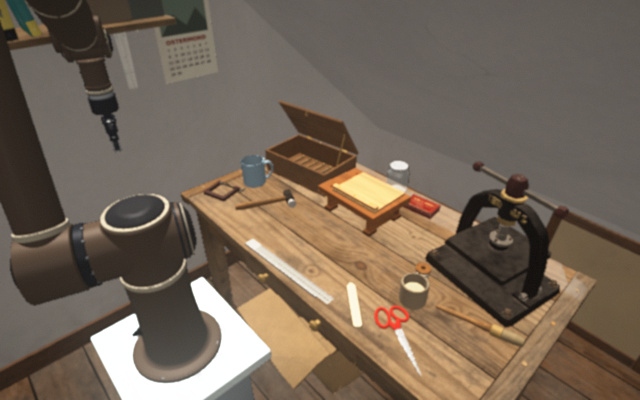

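The top view shows the bench at about (304–383, 149–204) with the pale board on it at (321–378, 150–195). The mug is at (211, 208) and the pot at (449, 242). Next I measure.

```bash
cat > h.py <<'E'
import numpy as np,cv2
from rig import readout,viewer
def cast(cal,px,z):
    px=np.atleast_2d(np.array(px,float));K=np.array([[cal['fx'],0,cal['cx']],[0,cal['fy'],cal['cy']],[0,0,1]])
    n=cv2.undistortPoints(px[:,None],K,np.array([cal['k1'],0,0,0.]))[:,0]
    T=np.array(cal['camera_from_world']);R,t=T[:3,:3],T[:3,3];c=-R.T@t
    d=np.c_[n,np.ones(len(n))]@R
    return c+d*((z-c[2])/d[:,2])[:,None]
def proj(cal,P):
    P=np.atleast_2d(P);K=np.array([[cal['fx'],0,cal['cx']],[0,cal['fy'],cal['cy']],[0,0,1]])
    T=np.array(cal['camera_from_world'])
    return cv2.projectPoints(P.astype(float),cv2.Rodrigues(T[:3,:3])[0],T[:3,3],K,np.array([cal['k1'],0,0,0.]))[0][:,0]
def big(m):
    c=max(cv2.findContours(m.astype(np.uint8),cv2.RETR_EXTERNAL,cv2.CHAIN_APPROX_NONE)[0],key=cv2.contourArea);return c
E
python3 - <<'E'
from h import *
im=cv2.imread('pics/top0.png');cal=viewer.get_calibration('top')
h=cv2.cvtColor(im,cv2.COLOR_BGR2HSV)
for p in [(350,180),(310,175),(345,199),(280,200),(350,153)]: print(p,h[p[1],p[0]])
roi=np.zeros(h.shape[:2],bool);roi[140:212,295:392]=1
H,S,V=cv2.split(h)
b=roi&(V>190)&(S<150);st=roi&(S>165)&(H<16)
for n,m,z in(('board',b,.1),('stand',b|st,.09)):
  c=big(m);w=cast(cal,c[:,0],z)[:,:2].astype(np.float32)
  r=cv2.minAreaRect(w);print(n,np.round(r[0],3),np.round(r[1],3),r[2],np.round(cv2.boxPoints(r),3).tolist())
cv2.imwrite('pics/c.png',cv2.resize(im[130:220,285:400],None,fx=6,fy=6,interpolation=cv2.INTER_CUBIC))
print(cast(cal,[[449,242],[211,208]],.065))
E
```

```text
(350, 180) [ 21 114 249]
(310, 175) [ 13 172 196]
(345, 199) [ 13 167 134]
(280, 200) [ 14  98 125]
(350, 153) [ 17 133 236]
board [0.7   0.043] [0.15  0.181] 1.0227160453796387 [[0.6240000128746033, 0.13199999928474426], [0.6269999742507935, -0.04899999871850014], [0.7770000100135803, -0.04600000008940697], [0.7739999890327454, 0.13500000536441803]]
stand [0.693 0.063] [0.246 0.181] 88.4848861694336 [[0.5989999771118164, -0.057999998331069946], [0.7799999713897705, -0.06300000101327896], [0.7870000004768372, 0.18299999833106995], [0.6060000061988831, 0.18799999356269836]]
[[ 0.50190772 -0.28434667  0.065     ]
 [ 0.54008074  0.47217702  0.065     ]]
```

View pics/c.png

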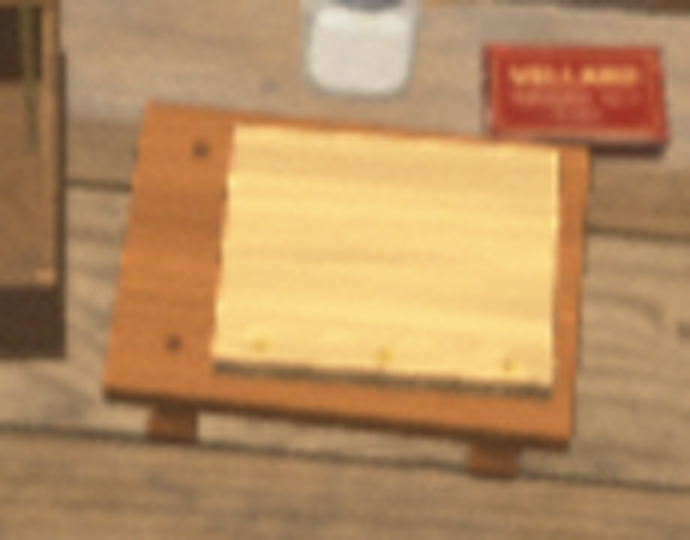

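The crop shows the board with its lip along the near edge and a dark outer face, 15–28 mm behind the bench's front edge, as described. I move above the board's left lip end to look closer.

Emit:
drive_tool --pt "1 -55.8 -37.2 -5 1.32" --pt "1 -55.8 -37.2 -5 1.32" --pt "1 -55.8 -37.2 -5 1.32" --pt "1 -55.8 -37.2 -5 1.32" --pt "1 -55.8 -37.2 -5 1.32" --pt "1 -55.8 -37.2 -5 1.32" --pt "1 -55.8 -37.2 -5 1.32" --pt "1 -55.8 -37.2 -5 1.32" --pt "1 -55.8 -37.2 -5 1.32" --pt "1 -55.8 -37.2 -5 1.32" --pt "1 -55.8 -37.2 -5 1.32" --pt "1 -55.8 -37.2 -5 1.32" --pt "1 -55.8 -37.2 -5 1.32" --pt "1 -55.8 -37.2 -5 1.32"

```text
time_s: 1.85
tool_pos: [0.5995, 0.1222, 0.2808]
eef_rot: [[-0.026, 1.0, -0.001], [1.0, 0.026, 0.0], [0.0, -0.001, -1.0]]
wrist_force: [-0.2, -0.2, 0.4]
grip_width: 0.0854
gripper_force: 0.0
```

```bash
python3 - <<'E'
from h import *
s=readout.read_state();print(s['tool_pos'],np.round(s['eef_rot'],3).tolist(),s['time_s'],np.round(s['joints'],2),s['grip_width'])
cal=viewer.get_calibration('wrist');im=viewer.capture('wrist');cv2.imwrite('pics/w1.png',im)
import json;json.dump({k:np.array(v).tolist() for k,v in cal.items()},open('w1.json','w'))
T=np.array(cal['camera_from_world']);print(-T[:3,:3].T@T[:3,3])
E
```

```text
[0.59945461 0.12217415 0.28079968] [[-0.026, 1.0, -0.001], [1.0, 0.026, 0.0], [0.0, -0.001, -1.0]] 1.85 [0.13 0.24 1.61 0.   1.29 0.1 ] 0.08537055596998784
[0.59763887 0.18793624 0.42407149]
```

View pics/w1.png

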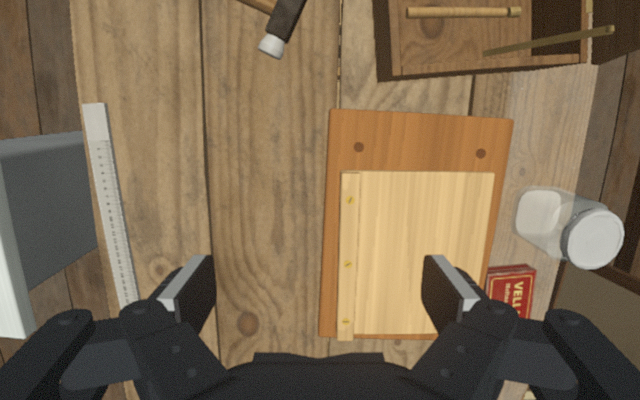

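The wrist view shows the lip strip from (342–360, 172) to (337–355, 340) and the bench front edge from (331, 109) to (319, 336).

```bash
python3 - <<'E'
from h import *
import json
cal=json.load(open('w1.json'));im=cv2.imread('pics/w1.png').astype(int)
def edge(y,x0,x1):
    d=np.abs(np.diff(im[y-1:y+2].mean(0),axis=0)).sum(1);return x0+int(np.argmax(d[x0:x1]))+.5
F=[(edge(y,315,336),y) for y in range(118,330,8)]
L=[(edge(y,333,348),y) for y in range(180,332,8)]
def fit(p,z):
    w=cast(cal,p,z);l=cv2.fitLine(w[:,:2].astype(np.float32),cv2.DIST_HUBER,0,.001,.001).ravel()
    if l[1]<0:l[:2]*=-1
    print('yaw',np.arctan2(-l[0],l[1]),'x at y=.06',l[2]+(.06-l[3])*l[0]/l[1],'x at .12',l[2]+(.12-l[3])*l[0]/l[1])
fit(F,.09);fit(L,.112)
print('stand',cast(cal,[(331,109),(319,336),(513,118)],.09))
print('lip',cast(cal,[(342,172),(360,172),(337,340),(355,340)],.112));print('rear L',cast(cal,[(494,172)],.1))
E
```

```text
yaw -0.0192879 x at y=.06 0.6040113 x at .12 0.6051687
yaw 0.014848068 x at y=.06 0.62075895 x at .12 0.619868
stand [[ 0.6090997   0.18810424  0.09      ]
 [ 0.60424235 -0.05870376  0.09      ]
 [ 0.78471176  0.18631414  0.09      ]]
lip [[ 0.6202479   0.13259202  0.112     ]
 [ 0.63666231  0.1330302   0.112     ]
 [ 0.62298926 -0.04702409  0.112     ]
 [ 0.64206877 -0.04663743  0.112     ]]
rear L [[0.76805032 0.13479544 0.1       ]]
```

Emit:
drive_tool --pt "0.5 -0.18 2.95 6 0.011" --pt "0.5 -0.18 2.95 12 0.011" --pt "0.5 -0.18 2.95 15 0.011" --pt "0.5 -0.18 2.95 17 0.011" --pt "0.5 -0.18 2.95 17.9 0.011" --pt "0.5 -0.18 2.95 17.9 0.011" --pt "0.5 -0.18 2.95 17.9 0.011" --pt "0 -0.18 2.95 17.9 0.011" --pt "0 -0.18 2.95 17.9 0.011" --pt "0 -0.18 2.95 17.9 0.011" --pt "0 -0.18 2.95 17.9 0.011" --pt "0 -0.18 2.95 17.9 0.011" --squeeze 60

```text
time_s: 3.4
tool_pos: [0.631, 0.1201, 0.1039]
eef_rot: [[-0.013, 1.0, 0.002], [1.0, 0.013, 0.0], [0.0, 0.002, -1.0]]
wrist_force: [-1.1, -0.4, 5.5]
grip_width: 0.0158
gripper_force: 61.2
```

Emit:
drive_tool --pt "0 0.05 -1.2 -0.15 0.01" --pt "0 0.1 -2.4 -0.15 0.02" --pt "0 0.14 -3.6 -0.15 0.035" --pt "0 0.17 -4.7 -0.15 0.035" --pt "0 0.2 -5.7 -0.15 0.035" --pt "0 0.2 -5.7 -0.15 0.035" --pt "0 0.2 -5.7 -0.15 0.035" --pt "0 0.2 -5.7 -0.15 0.035"

```text
time_s: 4.4
tool_pos: [0.5715, 0.1214, 0.1038]
eef_rot: [[0.023, 1.0, -0.004], [1.0, -0.023, 0.0], [0.0, -0.004, -1.0]]
wrist_force: [-3.8, 1.0, 6.5]
grip_width: 0.0161
gripper_force: 61.2
```

```bash
python3 - <<'E'
from h import *
cv2.imwrite('pics/w2.png',viewer.capture('wrist'));im=viewer.capture('scene');cv2.imwrite('pics/s2.png',cv2.resize(im[120:280,260:480],None,fx=3.5,fy=3.5))
cv2.imwrite('pics/j2.png',np.vstack([cv2.imread('pics/w2.png')[:,:,:],]))
E
```

```text
(no output)
```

View pics/s2.png

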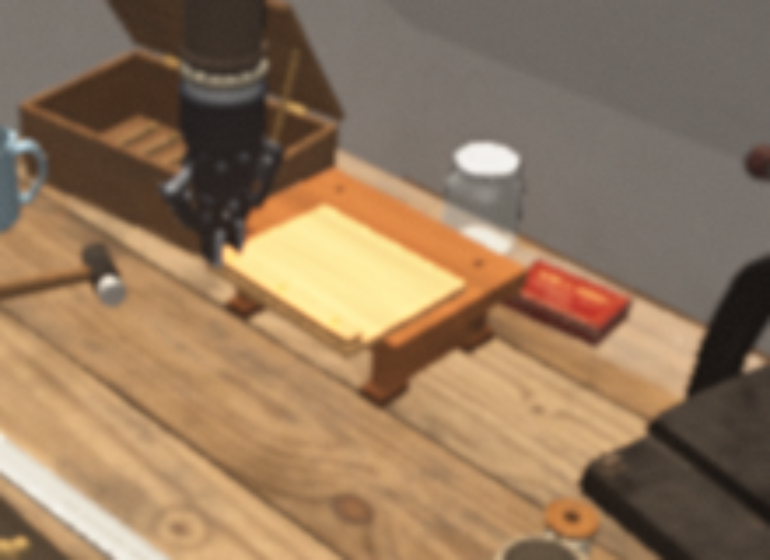

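The board now overhangs by about 42 mm and is still flat. I loosen the grip and start rolling it about its right edge, pivoting in the pads.

Emit:
drive_tool --pt "0 0 0 0 0" --pt "0 0 0 0 0" --pt "0 -0.1 0 -0.8 0" --pt "0 -0.25 0 -1.5 0" --pt "0 -0.39 0 -2.2 0" --pt "0 -0.6 0 -3.0 0" --pt "0 -0.8 0 -3.7 0" --pt "0 -1.06 0 -4.37 0" --pt "0 -1.06 0 -4.37 0" --squeeze 20

```text
time_s: 5.62
tool_pos: [0.5735, 0.1105, 0.1484]
eef_rot: [[0.022, 1.0, 0.002], [1.0, -0.022, 0.0], [0.0, 0.002, -1.0]]
wrist_force: [0.9, 0.5, -2.6]
grip_width: 0.0162
gripper_force: 60.2
```

```bash
python3 - <<'E'
from h import *
im=viewer.capture('scene')[120:280,260:480];w=viewer.capture('wrist')
cv2.imwrite('pics/s3.png',np.hstack([cv2.resize(im,(440,320)),cv2.resize(w[100:],(350,320)) ]))
E
```

```text
(no output)
```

View pics/s3.png

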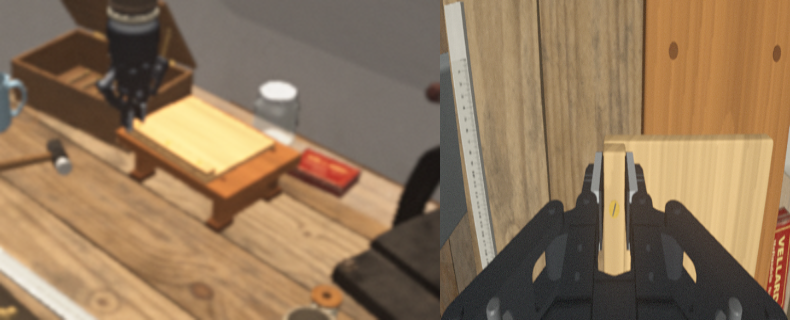

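The grip force stayed at 60 N and the whole board lifted level. I put it back and re-grip softly.

Emit:
drive_tool --pt "0 0.5 0 2.2 0" --pt "0 1.0 0 4.0 0" --pt "0 1.06 0 4.35 0" --pt "0 1.06 0 4.35 0" --pt "0.3 1.06 0 4.35 0" --pt "0.3 1.06 0 4.35 0" --pt "0.1 1.06 0 4.3 0" --pt "0.1 1.06 0 4.3 0" --pt "0.1 1.06 0 4.3 0" --pt "0.1 1.06 0 4.3 0" --squeeze 20

```text
time_s: 6.98
tool_pos: [0.5733, 0.1211, 0.1046]
eef_rot: [[0.022, 1.0, 0.0], [1.0, -0.022, -0.0], [-0.0, 0.0, -1.0]]
wrist_force: [-0.2, -0.2, 0.3]
grip_width: 0.0169
gripper_force: 22.8
```

Emit:
drive_tool --pt "0.1 -0.1 0 -0.8 0" --pt "0.1 -0.25 0 -1.5 0" --pt "0.1 -0.39 0 -2.2 0" --pt "0.1 -0.6 0 -3.0 0" --pt "0.1 -0.8 0 -3.7 0" --pt "0.1 -1.06 0 -4.37 0" --pt "0.1 -1.06 0 -4.37 0"

```text
time_s: 7.85
tool_pos: [0.5735, 0.1104, 0.1491]
eef_rot: [[0.022, 1.0, 0.002], [1.0, -0.022, 0.0], [0.0, 0.002, -1.0]]
wrist_force: [0.3, 0.1, -3.1]
grip_width: 0.0169
gripper_force: 24.2
```

```bash
python3 - <<'E'
from h import *
im=viewer.capture('scene')[120:280,260:480];w=viewer.capture('wrist')
cv2.imwrite('pics/s4.png',np.hstack([cv2.resize(im,(440,320)),cv2.resize(w[100:],(350,320)) ]))
E
```

```text
(no output)
```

View pics/s4.png

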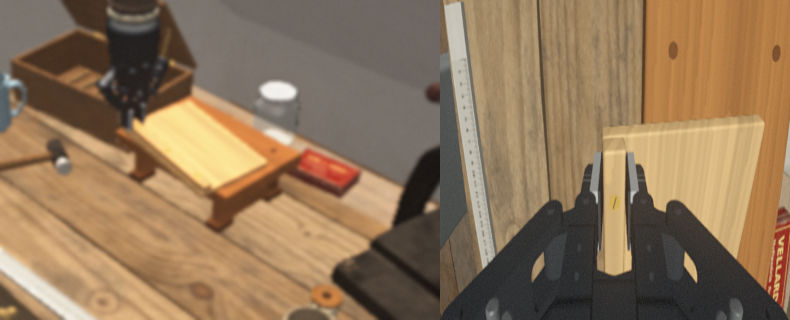

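It now rolls in the pads. I measure the angle numerically from the front-right corner, cast onto the plane of the lip's outer face.

```bash
cat > roll.py <<'E'
from h import *
def castx(cal,px,x):
    a=cast(cal,px,0.);b=cast(cal,px,.1);t=(x-a[:,0])/(b[:,0]-a[:,0]);return a+(b-a)*t[:,None]
def roll():
    s=readout.read_state();im=viewer.capture('scene');cal=viewer.get_calibration('scene')
    h=cv2.cvtColor(im,cv2.COLOR_BGR2HSV);m=np.zeros(im.shape[:2],bool);m[100:300,280:470]=1
    m&=(h[...,0]>15)&(h[...,0]<30)&(h[...,2]>150)&(h[...,1]>70)
    m=cv2.morphologyEx(m.astype(np.uint8),cv2.MORPH_OPEN,np.ones((3,3)))
    c=big(m);p=cv2.approxPolyDP(c,4,True)[:,0];x=s['tool_pos'][0]-.009
    print('t',s['time_s'],'tcp',s['tool_pos'],'F',s['wrist_force'].round(1) if hasattr(s['wrist_force'],'round') else s['wrist_force'],'M',np.round(s['ft_torque'],2),s['grip_width'],s['gripper_force'],cv2.contourArea(c))
    w=castx(cal,p,x)
    for a,b in zip(p,w): print(a,np.round(b,3))
    return im
if __name__=='__main__': roll()
E
python3 roll.py
```

```text
t 7.95 tcp [0.57286934 0.11055438 0.14818227] F [-0.2 -1.  -2.8] M [0.16 0.09 0.05] 0.017425490520215556 24.04445275256876 1481.0
[327 181] [0.564 0.093 0.167]
[360 214] [ 0.564 -0.046  0.119]
[391 202] [ 0.564 -0.149  0.213]
[355 171] [ 0.564 -0.019  0.25 ]
```

Emit:
drive_tool --pt "0.1 -0.5 0 -1.1 0" --pt "0.1 -1.1 0 -2.1 0" --pt "0.1 -1.7 0 -3.1 0" --pt "0.1 -2.33 0 -4.0 0" --pt "0.1 -3.1 0 -4.9 0" --pt "0.1 -3.9 0 -5.7 0" --pt "0.1 -4.8 0 -6.5 0" --pt "0.1 -5.63 0 -7.2 0" --pt "0.1 -5.63 0 -7.2 0"

```text
time_s: 9.12
tool_pos: [0.5723, 0.0536, 0.221]
eef_rot: [[0.023, 1.0, 0.002], [1.0, -0.023, -0.0], [-0.0, 0.002, -1.0]]
wrist_force: [-0.9, -0.0, -2.3]
grip_width: 0.0171
gripper_force: 25.0
```

```bash
python3 roll.py
```

```text
t 9.125 tcp [0.57226685 0.05360743 0.22104148] F [-0.9 -0.  -2.3] M [0.21 0.09 0.08] 0.017132492677669774 24.984907053876668 1713.5
[280 225] [ 0.563  0.356 -0.149]
[292 241] [ 0.563  0.285 -0.186]
[280 237] [ 0.563  0.362 -0.213]
[280 246] [ 0.563  0.368 -0.263]
[303 261] [ 0.563  0.224 -0.246]
[299 272] [ 0.563  0.251 -0.323]
[305 265] [ 0.563  0.212 -0.259]
[317 271] [ 0.563  0.144 -0.241]
[306 265] [ 0.563  0.206 -0.255]
[310 260] [ 0.563  0.182 -0.213]
[301 249] [ 0.563  0.233 -0.192]
[314 251] [ 0.563  0.159 -0.154]
[311 257] [ 0.563  0.176 -0.194]
[320 256] [ 0.563  0.127 -0.156]
[316 264] [ 0.563  0.149 -0.21 ]
[329 273] [ 0.563  0.08  -0.205]
[315 278] [ 0.563  0.156 -0.285]
[305 271] [ 0.563  0.214 -0.291]
[304 276] [ 0.563  0.221 -0.323]
[335 298] [ 0.563  0.048 -0.306]
[340 293] [ 0.563  0.024 -0.261]
[347 298] [ 0.563 -0.011 -0.259]
[341 285] [ 0.563  0.02  -0.219]
[346 286] [ 0.563 -0.004 -0.205]
[348 279] [ 0.563 -0.011 -0.167]
[359 288] [ 0.563 -0.062 -0.17 ]
[358 297] [ 0.563 -0.06  -0.214]
[375 299] [ 0.563 -0.13  -0.166]
[374 291] [ 0.563 -0.123 -0.136]
[349 273] [ 0.563 -0.014 -0.137]
[347 280] [ 0.563 -0.007 -0.175]
[343 278] [ 0.563  0.012 -0.179]
[342 268] [ 0.563  0.018 -0.137]
[311 246] [ 0.563  0.175 -0.141]
[297 244] [ 0.563  0.255 -0.182]
[291 231] [ 0.563  0.288 -0.139]
[288 234] [ 0.563  0.308 -0.165]
```

```bash
sed -i 's/m\[100:300,280:470\]/m[110:240,300:430]/; s/2\]>150/2]>185/' roll.py; python3 - <<'E'
from roll import *
im=roll();cv2.imwrite('pics/s5.png',cv2.resize(im[100:280,240:460],None,fx=3.4,fy=3.3))
E
```

```text
t 9.175 tcp [0.57187186 0.05402718 0.22047428] F [ 0.5  1.  -2.1] M [ 0.14  0.14 -0.01] 0.016950409208806805 24.963005364406854 1560.0
[340 168] [0.563 0.038 0.236]
[375 204] [ 0.563 -0.098  0.181]
[406 194] [ 0.563 -0.192  0.259]
[368 159] [ 0.563 -0.063  0.305]
```

The board sticks at about 22° because the finger corner blocks against the slab. I change the plan. I'll carry it to the bench's right edge and let it tip in a controlled way to lean between that edge and the workbench. Then I'll re-grip across the slab with a 90° turn, which brings it upright.

Emit:
drive_tool --pt "0.1 -1.5 1 0 0" --pt "0.1 -3 2 0 0" --pt "0.1 -4.5 3 0 0" --pt "0.1 -6 4 0 0" --pt "0.1 -6.9 4.5 0 0" --pt "0.1 -6.9 4.5 0 0" --pt "0.1 -6.9 4.5 1.5 0" --pt "0.1 -6.9 4.5 3 0" --pt "0.1 -6.9 4.5 4.5 0" --pt "0.1 -6.9 4.5 6 0" --pt "0.1 -6.9 4.5 7.5 0" --pt "0.1 -6.9 4.5 8.3 0" --pt "0.1 -6.9 4.5 8.3 0" --pt "0.1 -6.9 4.5 8.3 0"

```text
time_s: 10.98
tool_pos: [0.6154, -0.0163, 0.1374]
eef_rot: [[0.022, 1.0, 0.001], [1.0, -0.022, -0.001], [-0.001, 0.001, -1.0]]
wrist_force: [-0.4, -3.0, -0.3]
grip_width: 0.017
gripper_force: 21.5
```

```bash
python3 - <<'E'
from roll import *
im=roll();cv2.imwrite('pics/s6.png',cv2.resize(im[100:280,240:460],None,fx=3.4,fy=3.3))
E
```

```text
t 10.975 tcp [ 0.61543118 -0.01630961  0.13741004] F [-0.4 -3.  -0.3] M [-0.57 -0.05 -0.02] 0.016999578704116242 21.503368020057678 2045.5
[374 189] [ 0.606 -0.055  0.19 ]
[367 202] [ 0.606 -0.033  0.134]
[396 239] [ 0.606 -0.15   0.065]
[411 239] [ 0.606 -0.199  0.095]
[412 234] [ 0.606 -0.199  0.113]
[429 239] [ 0.606 -0.252  0.128]
[421 228] [ 0.606 -0.224  0.148]
[427 222] [ 0.606 -0.238  0.175]
[392 180] [ 0.606 -0.114  0.246]
```

View pics/s6.png

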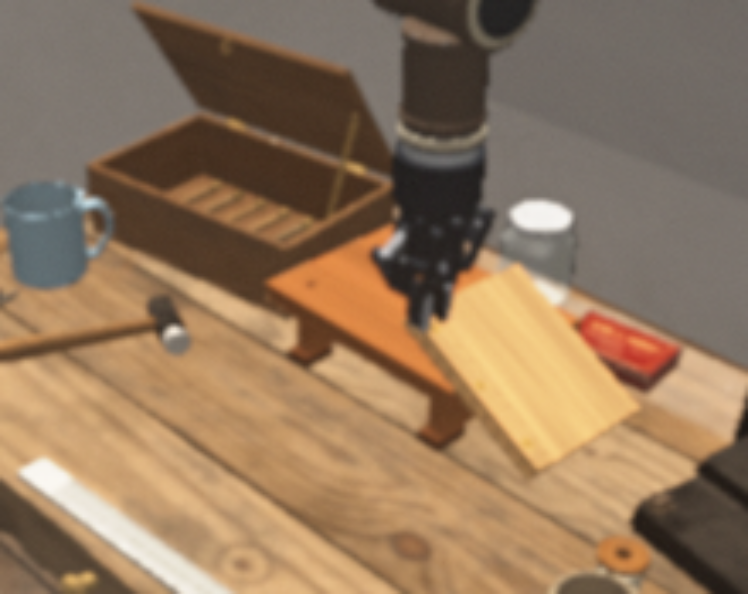

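The picture shows the board rolled to about 30°, resting over the bench's right edge with its right side hanging free. I open slowly and rise so that the finger controls the tipping.

Emit:
drive_tool --pt "0.22 0 0 0 0" --pt "0.25 0 0 0 0" --pt "0.3 0 0 0 0" --pt "0.35 0 0 0 0" --pt "0.35 0 0 -0.4 0" --pt "0.35 0 0 -0.8 0" --pt "0.35 0 0 -1.2 0" --pt "0.35 0 0 -1.6 0" --pt "0.35 0 0 -2.0 0"

```text
time_s: 12.15
tool_pos: [0.6151, -0.0155, 0.1575]
eef_rot: [[0.022, 1.0, 0.0], [1.0, -0.022, 0.0], [0.0, 0.0, -1.0]]
wrist_force: [0.2, 0.6, -0.4]
grip_width: 0.0298
gripper_force: 0.0
```

```bash
python3 roll.py
```

```text
t 12.15 tcp [ 0.61512567 -0.01553587  0.15748758] F [ 0.2  0.6 -0.4] M [-0.01 -0.04 -0.03] 0.029750193213357937 0.0 1292.0
[369 196] [ 0.606 -0.039  0.159]
[386 234] [ 0.606 -0.114  0.062]
[392 235] [ 0.606 -0.135  0.071]
[389 239] [ 0.606 -0.126  0.051]
[401 234] [ 0.606 -0.165  0.093]
[403 239] [ 0.606 -0.173  0.08 ]
[418 239] [ 0.606 -0.22   0.108]
[407 225] [ 0.606 -0.18   0.133]
[394 184] [ 0.606 -0.122  0.238]
[383 189] [ 0.606 -0.087  0.205]
[386 194] [ 0.606 -0.099  0.195]
```

Emit:
drive_tool --pt "0.35 0 0 -1 0" --pt "0.35 0 0 -2 0" --pt "0.5 0 0 -6 0" --pt "1 0 0 -10 0" --pt "1 0 0 -12 0"

```text
time_s: 12.82
tool_pos: [0.6166, -0.0158, 0.2808]
eef_rot: [[0.022, 1.0, 0.005], [1.0, -0.022, -0.0], [-0.0, 0.005, -1.0]]
wrist_force: [-0.9, 0.5, -0.2]
grip_width: 0.0768
gripper_force: 0.0
```

```bash
sed -i 's/m\[110:240,300:430\]/m[150:262,355:440]/' roll.py; python3 - <<'E'
from roll import *
im=roll();w=viewer.capture('wrist')
cv2.imwrite('pics/s7.png',np.hstack([cv2.resize(im[140:280,300:460],(400,350)),cv2.resize(w,(400,350))]))
E
```

```text
t 12.825 tcp [ 0.61660314 -0.01576451  0.28084763] F [-0.9  0.5 -0.2] M [ 0.03 -0.   -0.  ] 0.07676232818497022 0.0 1826.0
[370 195] [ 0.608 -0.042  0.163]
[399 253] [ 0.608 -0.166  0.022]
[419 258] [ 0.608 -0.232  0.047]
[439 245] [ 0.608 -0.283  0.126]
[439 238] [ 0.608 -0.279  0.147]
[424 230] [ 0.608 -0.233  0.146]
[415 239] [ 0.608 -0.21   0.102]
[410 235] [ 0.608 -0.193  0.105]
[403 207] [ 0.608 -0.159  0.181]
[394 197] [ 0.608 -0.126  0.197]
[394 183] [ 0.608 -0.121  0.239]
[383 191] [ 0.608 -0.087  0.198]
[397 221] [ 0.608 -0.145  0.126]
[384 197] [ 0.608 -0.092  0.181]
```

View pics/s7.png

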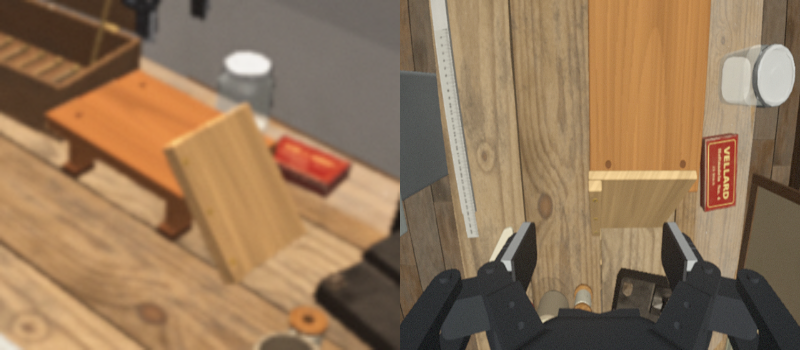

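The picture shows the board leaning steadily on the bench's right edge at about 50°, top edge up. I now locate that edge precisely from the wrist camera.

```bash
python3 - <<'E'
from h import *
s=readout.read_state();cal=viewer.get_calibration('wrist');im=viewer.capture('wrist').astype(int)
for x in (350,400,440):
    d=np.abs(np.diff(im[:,x-2:x+3].mean(1),axis=0)).sum(1)
    pk=[i for i in range(180,270) if d[i]>25 and d[i]==d[i-2:i+3].max()];print(x,pk,d[pk].astype(int),im[[190,200,212,240],x].tolist())
    print(np.round(np.hstack([cast(cal,[(x,i+.5) for i in pk],z)[:,:2] for z in (.138,.144,.0)]),4))
h=im[198:203].mean(0);d=np.abs(np.diff(h,axis=0)).sum(1);pk=[i for i in range(280,500) if d[i]>40 and d[i]==d[i-2:i+3].max()];print(pk,np.round(cast(cal,[(i+.5,200) for i in pk],.141),3))
E
```

```text
350 [195, 205, 261] [103 118  40] [[71, 131, 185], [145, 204, 238], [87, 123, 155], [86, 123, 156]]
[[ 0.6443 -0.0222  0.6438 -0.0207  0.6574 -0.0571]
 [ 0.6443 -0.0311  0.6438 -0.0294  0.6575 -0.0702]
 [ 0.6445 -0.0833  0.6439 -0.0805  0.6577 -0.1478]]
400 [195, 205] [106 127] [[78, 132, 188], [153, 209, 243], [78, 121, 152], [88, 130, 161]]
[[ 0.6871 -0.0232  0.6857 -0.0217  0.7209 -0.0586]
 [ 0.6875 -0.0321  0.686  -0.0304  0.7214 -0.0718]]
440 [195, 205, 239, 254, 267] [111 124  25  66  53] [[76, 130, 185], [155, 213, 246], [75, 114, 143], [81, 122, 147]]
[[ 0.7219 -0.024   0.7197 -0.0225  0.7725 -0.0598]
 [ 0.7226 -0.033   0.7203 -0.0312  0.7734 -0.0731]
 [ 0.7249 -0.0645  0.7226 -0.0621  0.7769 -0.1198]
 [ 0.726  -0.079   0.7237 -0.0763  0.7785 -0.1414]
 [ 0.727  -0.0919  0.7247 -0.089   0.7801 -0.1605]]
[302, 476, 481, 488, 495] [[ 0.604 -0.024  0.141]
 [ 0.753 -0.028  0.141]
 [ 0.758 -0.028  0.141]
 [ 0.764 -0.028  0.141]
 [ 0.77  -0.028  0.141]]
```

Emit:
drive_tool --pt "1 -3.1 5.5 0 0.18" --pt "1 -3.1 5.5 0 0.36" --pt "1 -3.1 5.5 0 0.54" --pt "1 -3.1 5.5 0 0.72" --pt "1 -3.1 5.5 0 0.9" --pt "1 -3.1 5.5 0 1.08" --pt "1 -3.1 5.5 0 1.26" --pt "1 -3.1 5.5 0 1.44" --pt "1 -3.1 5.5 0 1.57" --pt "1 -3.1 5.5 0 1.57" --pt "1 -3.1 5.5 4 1.57" --pt "1 -3.1 5.5 8 1.57" --pt "1 -3.1 5.5 11 1.57" --pt "1 -3.1 5.5 14 1.57" --pt "1 -3.1 5.5 16 1.57" --pt "1 -3.1 5.5 17 1.57" --pt "1 -3.1 5.5 17.8 1.57" --pt "1 -3.1 5.5 17.8 1.57"

```text
time_s: 15.22
tool_pos: [0.6696, -0.0479, 0.0993]
eef_rot: [[1.0, -0.021, 0.0], [-0.021, -1.0, -0.0], [0.0, 0.0, -1.0]]
wrist_force: [-0.1, 0.1, -0.5]
grip_width: 0.0855
gripper_force: 0.0
```

Emit:
drive_tool --pt "0.6 0 0 0 0" --pt "0.6 0 0 0 0" --pt "0.5 0 0.2 -0.2 0" --pt "0.4 0 0.6 -0.8 0" --pt "0.33 0 1.0 -1.6 0" --pt "0.26 0 1.4 -2.4 0" --pt "0.2 0 1.8 -3.2 0" --pt "0.1 0 2.2 -4.0 0" --pt "0 0 2.5 -4.8 0" --pt "0 0 2.7 -5.6 0" --pt "0 0 2.7 -6.0 0" --pt "0 0 2.7 -6.0 0" --squeeze 40

```text
time_s: 16.73
tool_pos: [0.6691, -0.0746, 0.1595]
eef_rot: [[1.0, -0.021, 0.001], [-0.021, -1.0, 0.0], [0.001, -0.0, -1.0]]
wrist_force: [0.1, 0.3, -2.7]
grip_width: 0.0095
gripper_force: 40.1
```

```bash
python3 - <<'E'
from roll import *
im=roll();cv2.imwrite('pics/s8.png',cv2.resize(im[60:280,260:460],None,fx=2.7,fy=2.7))
E
```

```text
t 16.725 tcp [ 0.66907952 -0.07462939  0.15945713] F [ 0.1  0.3 -2.7] M [-0.02  0.02 -0.  ] 0.00948251779321131 40.14782130718231 1217.0
[384 236] [ 0.66  -0.067 -0.003]
[410 259] [ 0.66  -0.173 -0.029]
[422 260] [ 0.66  -0.213 -0.006]
[428 249] [ 0.66  -0.226  0.044]
[439 245] [ 0.66  -0.256  0.078]
[438 237] [ 0.66  -0.249  0.102]
[408 221] [ 0.66  -0.147  0.1  ]
```

The board is now gripped across the slab, upright (9.5 mm width, 40 N). I lift it and carry it left over the bench.

Emit:
drive_tool --pt "0 0 0 -4 0" --pt "0 0 0 -8 0" --pt "0 0 0 -12 0" --pt "0 0 0 -15.5 0" --pt "0 0 0 -15.5 0" --pt "0 -0.6 -4 -15.5 0" --pt "0 -1.2 -8 -15.5 0" --pt "0 -1.8 -12 -15.5 0" --pt "0 -2.4 -16 -15.5 0" --pt "0 -3 -20 -15.5 0" --pt "0 -3.06 -21.95 -15.5 0" --pt "0 -3.06 -21.95 -15.5 0" --pt "0 -3.06 -21.95 -15.5 0"

```text
time_s: 18.4
tool_pos: [0.6429, 0.1439, 0.3132]
eef_rot: [[1.0, -0.022, -0.001], [-0.022, -1.0, -0.001], [-0.001, 0.001, -1.0]]
wrist_force: [0.5, -0.0, -2.1]
grip_width: 0.0097
gripper_force: 40.2
```

```bash
python3 - <<'E'
from h import *
s=readout.read_state();print(s['tool_pos'],s['grip_width'],s['gripper_force'])
w=viewer.capture('wrist');t=viewer.capture('scene');p=viewer.capture('top')
cv2.imwrite('pics/w9.png',w);cv2.imwrite('pics/t9.png',p);cv2.imwrite('pics/s9.png',t)
cv2.imwrite('pics/m9.png',np.hstack([cv2.resize(w,(400,300)),cv2.resize(t[40:240,220:440],(400,364))[:300]]))
E
```

```text
[0.64293794 0.14385728 0.31323967] 0.009682205204775715 40.2227121591568
```

View pics/m9.png

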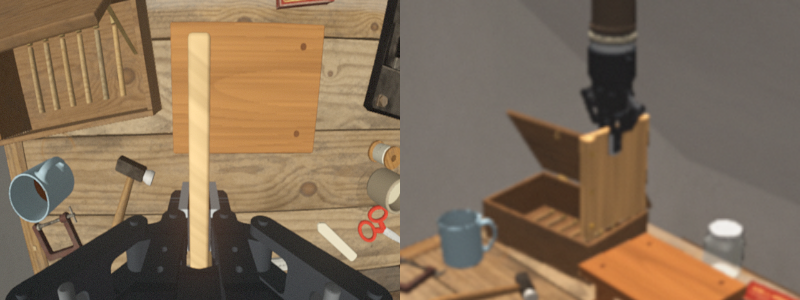

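The composite shows the board upright over the bench with its lip towards the robot. I get its lip position and bottom height by casting its corners onto the plane of its plain face.

```bash
python3 - <<'E'
from h import *
im=cv2.imread('pics/s9.png');cal=viewer.get_calibration('scene')
h=cv2.cvtColor(im,cv2.COLOR_BGR2HSV)
for p in [(322,140),(335,150),(316,140),(345,165)]: print(p,h[p[1],p[0]])
m=np.zeros(im.shape[:2],bool);m[95:185,305:365]=1
m&=(h[...,0]>14)&(h[...,0]<30)&(h[...,2]>120)&(h[...,1]>90)
c=big(cv2.morphologyEx(m.astype(np.uint8),cv2.MORPH_OPEN,np.ones((3,3))));print(cv2.contourArea(c))
p=cv2.approxPolyDP(c,2.5,True)[:,0]
def casty(px,y):
    a=cast(cal,px,0.);b=cast(cal,px,.1);t=(y-a[:,1])/(b[:,1]-a[:,1]);return a+(b-a)*t[:,None]
for a,u,v in zip(p,casty(p,.149),casty(p,.127)): print(a,np.round(u,3),np.round(v,3))
# wrist: slab far(rear) end
w=cv2.imread('pics/w9.png').astype(int);cw=viewer.get_calibration('wrist')
d=np.abs(np.diff(w[:,315:330].mean(1),axis=0)).sum(1);i=20+int(np.argmax(d[20:90]));print(i)
for z in(.34,.35,.36): print(z,cast(cw,[(320,i+.5)],z))
for r in(80,150,250):
    d=np.abs(np.diff(w[r-2:r+3].mean(0),axis=0)).sum(1);pk=[k for k in range(285,355) if d[k]>60 and d[k]==d[k-2:k+3].max()];print(r,pk,np.round(cast(cw,[(k+.5,r) for k in pk],.35),4).tolist())
E
```

```text
(322, 140) [ 15 136 129]
(335, 150) [ 15 131 136]
(316, 140) [ 13  82 127]
(345, 165) [ 11 134  76]
1646.5
[356 103] [0.738 0.149 0.353] [0.714 0.127 0.365]
[352 104] [0.72  0.149 0.355] [0.697 0.127 0.367]
[353 110] [0.726 0.149 0.334] [0.702 0.127 0.346]
[343 115] [0.682 0.149 0.329] [0.659 0.127 0.342]
[343 122] [0.683 0.149 0.306] [0.66  0.127 0.319]
[338 126] [0.661 0.149 0.299] [0.639 0.127 0.313]
[333 124] [0.64  0.149 0.312] [0.619 0.127 0.325]
[334 110] [0.643 0.149 0.356] [0.622 0.127 0.368]
[319 115] [0.584 0.149 0.356] [0.564 0.127 0.369]
[320 126] [0.587 0.149 0.321] [0.567 0.127 0.334]
[323 127] [0.599 0.149 0.314] [0.579 0.127 0.328]
[320 128] [0.587 0.149 0.315] [0.567 0.127 0.328]
[317 168] [0.574 0.149 0.185] [0.554 0.127 0.202]
[322 171] [0.594 0.149 0.166] [0.574 0.127 0.184]
[354 152] [0.739 0.149 0.183] [0.715 0.127 0.199]
[355 129] [0.739 0.149 0.266] [0.715 0.127 0.28 ]
[350 121] [0.714 0.149 0.3  ] [0.691 0.127 0.314]
[355 117] [0.736 0.149 0.307] [0.712 0.127 0.321]
43
0.34 [[0.72929649 0.14070976 0.34      ]]
0.35 [[0.72758124 0.14080022 0.35      ]]
0.36 [[0.725866   0.14089068 0.36      ]]
80 [301] [[0.7175, 0.1465, 0.35]]
150 [301] [[0.6969, 0.1472, 0.35]]
250 [302] [[0.6637, 0.1481, 0.35]]
```

Emit:
drive_tool --pt "0 0 0 3 0" --pt "0 0 0 6 0" --pt "0 0 0 7.4 0" --pt "0 0 0 7.8 0" --pt "0 0 0 8.0 0" --pt "0 0 0 8.0 0"

```text
time_s: 19.3
tool_pos: [0.6438, 0.1454, 0.2355]
eef_rot: [[1.0, -0.021, 0.002], [-0.021, -1.0, 0.0], [0.002, -0.0, -1.0]]
wrist_force: [0.2, -0.3, -2.0]
grip_width: 0.0093
gripper_force: 40.1
```

Emit:
drive_tool --pt "0 0 0 0.15 0" --pt "0 0 0 0.3 0" --pt "0 0 0 0.45 0" --pt "0 0 0 0.45 0"

```text
time_s: 19.8
tool_pos: [0.6427, 0.1453, 0.2294]
eef_rot: [[1.0, -0.021, -0.0], [-0.021, -1.0, -0.0], [-0.0, 0.0, -1.0]]
wrist_force: [-0.3, 0.1, -3.2]
grip_width: 0.0092
gripper_force: 40.1
```

Emit:
drive_tool --pt "0 0 0 0.15 0" --pt "0 0 0 0.3 0" --pt "0 0 0 0.3 0"

```text
time_s: 20.18
tool_pos: [0.6428, 0.1453, 0.2265]
eef_rot: [[1.0, -0.021, -0.0], [-0.021, -1.0, -0.0], [-0.0, 0.0, -1.0]]
wrist_force: [0.1, 0.4, -2.2]
grip_width: 0.0095
gripper_force: 40.3
```

Emit:
drive_tool --pt "0 0 0 0.15 0" --pt "0 0 0 0.3 0" --pt "0 0 0 0.45 0" --pt "0 0 0 0.45 0"

```text
time_s: 20.68
tool_pos: [0.643, 0.1455, 0.2262]
eef_rot: [[1.0, -0.021, 0.001], [-0.021, -1.0, 0.0], [0.001, -0.0, -1.0]]
wrist_force: [-6.1, -1.2, 12.0]
grip_width: 0.0096
gripper_force: 42.4
```

Foot contact is found. I now lower the board to the right by opening the jaws along an arc, so that it stays wedged between the fingers.

Emit:
drive_tool --pt "0 0 0 -0.3 0" --pt "0.13 0 1.0 -0.4 0" --pt "0.18 0 2.2 -0.3 0" --pt "0.21 0 3.2 -0.15 0" --pt "0.23 0 4.1 0 0" --pt "0.26 0 5.1 0.15 0" --pt "0.28 0 6.1 0.4 0" --pt "0.3 0 7.1 0.7 0" --pt "0.33 0 8.1 1.05 0" --pt "0.35 0 9.0 1.5 0" --pt "0.375 0 9.8 2.0 0" --pt "0.4 0 10.6 2.7 0" --pt "0.425 0 11.4 3.3 0" --pt "0.425 0 11.4 3.3 0"

```text
time_s: 22.42
tool_pos: [0.6427, 0.0313, 0.1944]
eef_rot: [[1.0, -0.023, 0.006], [-0.023, -1.0, 0.003], [0.005, -0.003, -1.0]]
wrist_force: [-4.5, 1.1, 16.9]
grip_width: 0.0364
gripper_force: 38.4
```

```bash
cat > v.py <<'E'
from h import *
s=readout.read_state();print(np.round(s['tool_pos'],4),np.round(s['wrist_force'],1),np.round(s['ft_torque'],2),s['grip_width'],s['gripper_force'])
im=viewer.capture('scene');cal=viewer.get_calibration('scene');h=cv2.cvtColor(im,cv2.COLOR_BGR2HSV)
m=np.zeros(im.shape[:2],bool);m[95:260,300:440]=1
m&=(h[...,0]>16)&(h[...,0]<30)&(h[...,2]>120)&(h[...,1]>70)
n,l,st,_=cv2.connectedComponentsWithStats(cv2.morphologyEx(m.astype(np.uint8),cv2.MORPH_OPEN,np.ones((3,3))))
for k in range(1,n):
  if st[k][4]<150: continue
  p=cv2.approxPolyDP(big(l==k),3,True)[:,0]
  a=cast(cal,p,0.);b=cast(cal,p,.1);t=(.578-a[:,0])/(b[:,0]-a[:,0]);w=a+(b-a)*t[:,None]
  print(st[k],[(q.tolist(),np.round(u[1:],3).tolist()) for q,u in zip(p,w)])
E
python3 v.py
```

```text
[0.6427 0.0313 0.1944] [-4.5  1.1 16.9] [1.98 0.63 0.2 ] 0.03636246081491702 38.376189256086946
```

Emit:
drive_tool --pt "0.43 0 0 -0.3 0" --pt "0.45 0 0 -0.4 0" --pt "0.45 0 0 -0.4 0"

```text
time_s: 22.85
tool_pos: [0.6415, 0.0299, 0.1938]
eef_rot: [[1.0, -0.021, 0.002], [-0.021, -1.0, -0.002], [0.003, 0.002, -1.0]]
wrist_force: [1.4, -1.9, 4.1]
grip_width: 0.0383
gripper_force: 7.3
```

```bash
sed -i 's/>16)/>10)/; s/<30)/<35)/; s/>120)/>60)/; s/>70)/>60)/' v.py; python3 v.py; python3 - <<'E'
from h import *
cal=viewer.get_calibration('scene');im=viewer.capture('scene');cv2.imwrite('pics/s10.png',im)
# expected board face pixels at theta=45: sample along mid
for t in (20,60,100,140,170):
  P=[[.66,.1405-t*.001*.707-.0*.7,.09+t*.001*.707]]
  q=proj(cal,P)[0].astype(int);print(t,q,cv2.cvtColor(im,cv2.COLOR_BGR2HSV)[q[1],q[0]])
E
```

```text
[0.6415 0.0299 0.1938] [ 1.4 -1.9  4.1] [ 0.   -0.24 -0.09] 0.038254583492323066 7.308087082346901
[  300   107   140   153 13576] [([300, 107], [0.227, 0.36]), ([300, 259], [0.26, -0.27]), ([426, 259], [-0.27, 0.087]), ([428, 253], [-0.272, 0.11]), ([439, 256], [-0.304, 0.12]), ([439, 212], [-0.281, 0.244]), ([427, 218], [-0.252, 0.211]), ([403, 206], [-0.178, 0.208]), ([413, 193], [-0.202, 0.26]), ([439, 201], [-0.275, 0.273]), ([411, 187], [-0.194, 0.274]), ([399, 191], [-0.16, 0.246]), ([378, 171], [-0.087, 0.273]), ([370, 170], [-0.06, 0.265]), ([365, 176], [-0.043, 0.239]), ([364, 164], [-0.037, 0.274]), ([353, 167], [0.003, 0.248]), ([352, 157], [0.008, 0.278]), ([344, 147], [0.04, 0.296]), ([347, 130], [0.03, 0.351]), ([343, 122], [0.046, 0.369])]
20 [341 183] [ 15 137 132]
60 [347 179] [ 15 136 129]
100 [354 174] [ 16 131 224]
140 [361 170] [ 15 137 121]
170 [367 166] [ 8 18 57]
```

Forces are small and the board is held at about 45°. I continue down.

Emit:
drive_tool --pt "0.48 0 0.4 0.5 0" --pt "0.51 0 0.8 1.1 0" --pt "0.54 0 1.2 1.7 0" --pt "0.575 0 1.5 2.3 0" --pt "0.61 0 1.8 2.95 0" --pt "0.65 0 2.0 3.6 0" --pt "0.65 0 2.0 3.6 0"

```text
time_s: 23.82
tool_pos: [0.6393, 0.0114, 0.1559]
eef_rot: [[1.0, -0.021, -0.002], [-0.021, -1.0, 0.0], [-0.002, -0.0, -1.0]]
wrist_force: [-1.3, -1.6, 1.2]
grip_width: 0.0558
gripper_force: 3.8
```

Emit:
drive_tool --pt "0.69 0 0.1 0.55 0" --pt "0.73 0 0.2 1.1 0" --pt "0.77 0 0.3 1.7 0" --pt "0.82 0 0.4 2.25 0" --pt "0.86 0 0.42 2.7 0" --pt "0.9 0 0.43 3.2 0" --pt "0.9 0 0.43 3.2 0"

```text
time_s: 24.7
tool_pos: [0.6396, 0.007, 0.1246]
eef_rot: [[1.0, -0.021, -0.001], [-0.021, -1.0, 0.0], [-0.001, -0.0, -1.0]]
wrist_force: [0.6, -0.1, 0.1]
grip_width: 0.0767
gripper_force: 0.0
```

```bash
cat > t.py <<'E'
from h import *
s=readout.read_state();print(np.round(s['tool_pos'],4),np.round(s['wrist_force'],1),s['grip_width'],s['gripper_force'])
for n,roi in(('top',(135,225,290,400)),('scene',(130,260,290,440))):
  im=viewer.capture(n);cal=viewer.get_calibration(n);h=cv2.cvtColor(im,cv2.COLOR_BGR2HSV)
  m=np.zeros(im.shape[:2],bool);m[roi[0]:roi[1],roi[2]:roi[3]]=1
  m&=(h[...,0]>15)&(h[...,2]>185)&(h[...,1]<165)&(h[...,1]>60)
  c=big(cv2.morphologyEx(m.astype(np.uint8),cv2.MORPH_OPEN,np.ones((3,3))))
  p=cv2.approxPolyDP(c,3,True)[:,0];print(n,cv2.contourArea(c));print([(a.tolist(),np.round(b[:2],3).tolist()) for a,b in zip(p,cast(cal,p,.1))])
E
python3 t.py
```

```text
[0.6396 0.007  0.1246] [ 0.6 -0.1  0.1] 0.07673548760645534 0.0
top 1064.5
[([318, 161], [0.726, 0.148]), ([312, 202], [0.578, 0.151]), ([338, 206], [0.573, 0.07]), ([340, 164], [0.723, 0.076])]
scene 1382.5
[([377, 233], [0.553, -0.122]), ([394, 244], [0.551, -0.184]), ([400, 241], [0.573, -0.187]), ([395, 251], [0.531, -0.203]), ([407, 256], [0.539, -0.237]), ([418, 253], [0.569, -0.249]), ([417, 259], [0.548, -0.261]), ([439, 245], [0.636, -0.268]), ([438, 237], [0.663, -0.247]), ([403, 218], [0.661, -0.128]), ([389, 221], [0.62, -0.109])]
```

```bash
cat > wv.py <<'E'
from h import *
im=viewer.capture('wrist');cal=viewer.get_calibration('wrist');h=cv2.cvtColor(im,cv2.COLOR_BGR2HSV)
T=np.array(cal['camera_from_world']);print('cam',-T[:3,:3].T@T[:3,3])
m=(h[...,0]>15)&(h[...,0]<28)&(h[...,2]>150)&(h[...,1]>60)&(h[...,1]<165);m[330:]=0
c=big(cv2.morphologyEx(m.astype(np.uint8),cv2.MORPH_OPEN,np.ones((5,5))))
p=cv2.approxPolyDP(c,4,True)[:,0];print(cv2.contourArea(c));print([(a.tolist(),np.round(b[:2],3).tolist()) for a,b in zip(p,cast(cal,p,.1))])
E
python3 wv.py
```

```text
cam [0.70610356 0.00508919 0.26866028]
79630.5
[([26, 77], [0.727, 0.149]), ([37, 169], [0.681, 0.152]), ([66, 311], [0.598, 0.155]), ([95, 302], [0.604, 0.135]), ([110, 304], [0.603, 0.126]), ([114, 313], [0.597, 0.125]), ([135, 311], [0.598, 0.112]), ([144, 299], [0.606, 0.105]), ([163, 293], [0.61, 0.093]), ([205, 251], [0.635, 0.067]), ([217, 249], [0.636, 0.06]), ([226, 254], [0.633, 0.056]), ([229, 293], [0.61, 0.056]), ([215, 329], [0.587, 0.067]), ([373, 329], [0.585, -0.023]), ([390, 77], [0.72, -0.028])]
```

The board lies flat, cutting face up, spanning y from about 0.149 to −0.03, with its lip ahead of the front edge. I retreat and go round to push it home with both open fingers against the lip.

Emit:
drive_tool --pt "0.95 0 0 -3 0" --pt "1 0 0 -6 0" --pt "1 0 0 -8 0" --pt "1 -4 -1.6 -8 0" --pt "1 -8 -3.2 -8 0" --pt "1 -11.5 -4.7 -8 0" --pt "1 -11.5 -4.7 -8 0" --pt "1 -11.5 -4.7 -4 0" --pt "1 -11.5 -4.7 0 0" --pt "1 -11.5 -4.7 3 0" --pt "1 -11.5 -4.7 5.2 0" --pt "1 -11.5 -4.7 5.2 0"

```text
time_s: 26.35
tool_pos: [0.5252, 0.056, 0.0714]
eef_rot: [[1.0, -0.022, -0.004], [-0.022, -1.0, -0.0], [-0.004, 0.0, -1.0]]
wrist_force: [-0.1, -0.5, 0.5]
grip_width: 0.0857
gripper_force: 0.0
```

```bash
cat > f.py <<'E'
from h import *
im=viewer.capture('wrist');cal=viewer.get_calibration('wrist');w=im.astype(int)
def col(y0,z,lo,hi,n=3):  # strongest edges along world x at given y
    xs=np.arange(lo,hi,.0005);q=proj(cal,np.c_[xs,np.full_like(xs,y0),np.full_like(xs,z)])
    ok=(q[:,0]>2)&(q[:,0]<637)&(q[:,1]>2)&(q[:,1]<397);xs=xs[ok];q=q[ok].round().astype(int)
    v=cv2.GaussianBlur(im,(3,3),0)[q[:,1],q[:,0]].astype(int);d=np.abs(v[4:]-v[:-4]).sum(1)
    pk=[i for i in range(4,len(d)-4) if d[i]>40 and d[i]==d[i-4:i+5].max()];return [(round(xs[i+2],4),int(d[i])) for i in pk]
for y in (.13,.1,.06,.02,0,-.02): print(y,'front',col(y,.1,.55,.65),'rear',col(y,.1,.69,.77))
E
python3 f.py;python3 wv.py
```

```text
0.13 front [(np.float64(0.5785), 194), (np.float64(0.6165), 41), (np.float64(0.6255), 76)] rear []
0.1 front [(np.float64(0.5775), 162), (np.float64(0.6035), 42)] rear []
0.06 front [(np.float64(0.5665), 54), (np.float64(0.576), 136), (np.float64(0.603), 47)] rear []
0.02 front [(np.float64(0.554), 60), (np.float64(0.574), 134), (np.float64(0.6015), 49), (np.float64(0.619), 156)] rear []
0 front [(np.float64(0.555), 50), (np.float64(0.559), 43), (np.float64(0.573), 167), (np.float64(0.601), 47), (np.float64(0.6095), 123)] rear []
-0.02 front [(np.float64(0.568), 58), (np.float64(0.572), 170)] rear []
cam [0.59300956 0.05426147 0.21700574]
87613.5
[([14, 0], [0.633, 0.154]), ([36, 161], [0.579, 0.156]), ([226, 163], [0.576, 0.086]), ([205, 171], [0.573, 0.094]), ([194, 168], [0.575, 0.097]), ([200, 176], [0.572, 0.096]), ([225, 175], [0.572, 0.087]), ([234, 163], [0.576, 0.083]), ([532, 170], [0.571, -0.02]), ([543, 166], [0.573, -0.024]), ([565, 0], [0.627, -0.026])]
```

Emit:
drive_tool --pt "1 1.5 0 0 0" --pt "1 3.0 0 0 0" --pt "1 3.5 0 0 0" --pt "1 3.8 0 0 0" --pt "1 4.1 0 0 0" --pt "1 4.4 0 0 0" --pt "1 4.6 0 0 0" --pt "1 4.8 0 0 0" --pt "1 4.8 0 0 0"

```text
time_s: 27.58
tool_pos: [0.5744, 0.0554, 0.0732]
eef_rot: [[1.0, -0.021, 0.001], [-0.021, -1.0, 0.0], [0.001, -0.0, -1.0]]
wrist_force: [-1.1, -0.1, -0.5]
grip_width: 0.0853
gripper_force: 0.3
```

```bash
python3 f.py
```

```text
0.13 front [(np.float64(0.553), 45), (np.float64(0.569), 187), (np.float64(0.5875), 130), (np.float64(0.613), 41)] rear []
0.1 front [(np.float64(0.56), 140), (np.float64(0.5865), 198), (np.float64(0.612), 43), (np.float64(0.6385), 115)] rear []
0.06 front [(np.float64(0.5855), 124), (np.float64(0.613), 47), (np.float64(0.646), 114)] rear []
0.02 front [(np.float64(0.5655), 42), (np.float64(0.5695), 45), (np.float64(0.57), 45), (np.float64(0.575), 51), (np.float64(0.585), 118), (np.float64(0.612), 46), (np.float64(0.629), 145)] rear []
0 front [(np.float64(0.5585), 72), (np.float64(0.5705), 107), (np.float64(0.5775), 112), (np.float64(0.581), 191), (np.float64(0.5845), 114), (np.float64(0.612), 42), (np.float64(0.622), 105)] rear []
-0.02 front [(np.float64(0.5655), 175), (np.float64(0.584), 143), (np.float64(0.6115), 41)] rear []
```

Emit:
drive_tool --pt "1 0.1 0 0 0" --pt "1 0.2 0 0 0" --pt "1 0.3 0 0 0" --pt "1 0.3 0 0 0"

```text
time_s: 28.12
tool_pos: [0.5759, 0.0554, 0.0732]
eef_rot: [[1.0, -0.021, -0.003], [-0.021, -1.0, -0.0], [-0.003, 0.0, -1.0]]
wrist_force: [-4.4, -0.2, 3.3]
grip_width: 0.0857
gripper_force: 2.5
```

Emit:
drive_tool --pt "1 0.1 0 0 0" --pt "1 0.2 0 0 0" --pt "1 0.3 0 0 0" --pt "1 0.3 0 0 0"

```text
time_s: 28.62
tool_pos: [0.5758, 0.0555, 0.0727]
eef_rot: [[1.0, -0.02, -0.01], [-0.02, -1.0, 0.0], [-0.01, 0.0, -1.0]]
wrist_force: [-11.2, -0.3, 8.2]
grip_width: 0.0854
gripper_force: 5.4
```

```bash
python3 f.py
```

```text
0.13 front [(np.float64(0.554), 63), (np.float64(0.5705), 200), (np.float64(0.589), 127)] rear []
0.1 front [(np.float64(0.5625), 121), (np.float64(0.5875), 224), (np.float64(0.64), 91)] rear []
0.06 front [(np.float64(0.553), 42), (np.float64(0.5875), 120), (np.float64(0.6145), 47)] rear []
0.02 front [(np.float64(0.5715), 49), (np.float64(0.577), 57), (np.float64(0.5865), 117), (np.float64(0.6135), 44), (np.float64(0.6305), 146)] rear []
0 front [(np.float64(0.56), 67), (np.float64(0.5725), 109), (np.float64(0.5795), 118), (np.float64(0.583), 189), (np.float64(0.5865), 114), (np.float64(0.6135), 41), (np.float64(0.624), 117)] rear []
-0.02 front [(np.float64(0.5675), 163), (np.float64(0.5855), 140)] rear []
```

The lip is firmly against the edge: the force rises to 11 N with no further motion. I back off, lift clear, check and hand in.

Emit:
drive_tool --pt "1 -1 0 0 0" --pt "1 -3 0 0 0" --pt "1 -5 0 0 0" --pt "1 -5 0 -6 0" --pt "1 -5 0 -12 0" --pt "1 -5 0 -16 0" --pt "1 -5 0 -16 0" --pt "1 -5 0 -16 0"

```text
time_s: 29.68
tool_pos: [0.53, 0.0563, 0.2328]
eef_rot: [[1.0, -0.021, 0.001], [-0.021, -1.0, -0.0], [0.001, -0.0, -1.0]]
wrist_force: [0.4, -0.2, -0.1]
grip_width: 0.0854
gripper_force: 0.0
```

```bash
python3 wv.py; python3 f.py; python3 t.py
```

```text
cam [0.59543222 0.05436088 0.37487622]
41496.5
[([145, 176], [0.546, 0.198]), ([226, 182], [0.539, 0.131]), ([282, 168], [0.549, 0.084]), ([288, 173], [0.545, 0.08]), ([274, 178], [0.541, 0.091]), ([305, 185], [0.535, 0.066]), ([306, 180], [0.539, 0.066]), ([362, 181], [0.537, 0.02]), ([305, 188], [0.533, 0.067]), ([301, 193], [0.528, 0.07]), ([363, 191], [0.529, 0.019]), ([389, 182], [0.536, -0.002]), ([392, 175], [0.542, -0.004]), ([404, 175], [0.542, -0.014]), ([438, 149], [0.562, -0.04]), ([459, 149], [0.562, -0.057]), ([442, 156], [0.557, -0.044]), ([450, 163], [0.551, -0.051]), ([452, 157], [0.556, -0.052]), ([459, 160], [0.553, -0.058]), ([478, 153], [0.559, -0.073]), ([486, 144], [0.566, -0.079]), ([500, 148], [0.562, -0.091]), ([506, 142], [0.567, -0.096]), ([484, 131], [0.576, -0.077]), ([477, 140], [0.569, -0.072]), ([470, 137], [0.571, -0.066]), ([475, 131], [0.576, -0.069]), ([428, 131], [0.576, -0.031]), ([459, 128], [0.579, -0.056]), ([460, 119], [0.586, -0.056]), ([419, 120], [0.585, -0.024]), ([420, 114], [0.59, -0.024]), ([468, 113], [0.59, -0.063]), ([465, 108], [0
[... 1657 characters left out ...]
loat64(0.5655), 45), (np.float64(0.587), 174), (np.float64(0.614), 43), (np.float64(0.6465), 49)] rear []
0.02 front [(np.float64(0.5575), 43), (np.float64(0.5865), 145), (np.float64(0.614), 42), (np.float64(0.6295), 90)] rear []
0 front [(np.float64(0.586), 139), (np.float64(0.6215), 72)] rear []
-0.02 front [(np.float64(0.5775), 46), (np.float64(0.585), 169)] rear []
[0.5289 0.0563 0.2312] [ 0.3 -0.8  0.8] 0.08529419648531147 0.0
top 198.0
[([322, 159], [0.735, 0.136]), ([317, 159], [0.734, 0.152]), ([312, 194], [0.606, 0.154]), ([316, 200], [0.587, 0.14])]
scene 1442.5
[([322, 188], [0.597, 0.153]), ([358, 212], [0.587, -0.018]), ([391, 196], [0.726, -0.03]), ([355, 174], [0.741, 0.142])]
```

```bash
python3 -c "
from rig import manip;print(manip.close_job())"
```

```text
the job is handed in; nothing more can be done
None
```

The board is turned over and lies flat, cutting face up, with its lip pushed home squarely against the bench's front edge. The job is handed in, but no verdict came back. The last part of the lowering happened with no measured grip contact, so I could not confirm the board stayed under the slap limit there. I kept clear of the pot and mug but did not re-measure them at the end.

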